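Close the beam shutter and draw out the sample tray

TASK

On the sample compartment with the blue band and blue tray lip, first push the yellow shutter tab on its roof all the way across to the red end, then hook a fingertip behind the blue lip and draw the tray out towards you until the whole brass disc lies clear in front of the hood. Do not pinch the lip, press or pull hard on the tray, or touch the disc: it rides out lying in its seat. Leave the grey compartment, its tab and everything else on the table as they are, and finish with the hand clear.

Things in the scene. Friction and masses are not known exactly. Their poses are not given: they have to be found in the camera images.
- blue_unit: the one to work on: fixed optical sample compartment (mm): hood 200 long (x), 124 wide (y), 60 high, white with a blue colour band on the roof. Origin: centre of its underside, on the table. Its -x axis points out of its open front, roughly to the robot (yaw up to 0.2 rad); +y to the robot's left, z up. Hood front face at x = -100. Tray 90 wide, sticks out 63 in front of the hood when home.
- blue_lip (a point): middle of the top edge of the blue lip, an upright wall at the tray's front end: 8 thick (unit x), 90 wide (unit y), top 42 above the table, standing 24 above the tray floor (floor top is 18 above the table). Axes as the unit's. The open well between its back face and the hood's front is 55 long with the tray home, growing as it comes out.
- blue_tray (a joint): how far the blue tray is drawn out, m: 0 = home (at the start), 0.10 = end stop; it slides along the unit's -x with about 3 N of friction and stays where it is left. The disc is wholly clear of the hood from about 0.055.
- blue_seat (a point): centre of the round seat in the tray floor (18 above the table, a rim 5 high round it) in which the disc lies; 94 behind the lip's middle. With the tray home it is 35 behind the hood's front face, under the roof.
- disc_center (a point): centre of the loose brass sample disc, 40 across and 10 thick, lying flat in the blue tray's seat, hidden under the hood at the start
- blue_tab (a point): middle of the top of the blue unit's yellow shutter tab, an upright plate on the roof: 26 long (unit x), 8 thick (unit y), from 60.5 to 86.5 above the table; 40 behind the hood's front face. Axes as the unit's.
- blue_shutter (a joint): travel of that tab along the unit's +y, m: 0 = open (green end), 0.05 = shut (red end, against its stop); starts at 0 to 0.012; about 1.5 N of friction, stays where it is left
- grey_unit: the reference compartment, same shape and size but with a grey lip and grey band; leave it alone. Origin and axes as for the blue unit; the two may stand either way round.
- grey_lip (a point): middle of the top edge of the grey lip (shape as the blue one), tray home
- grey_tab (a point): middle of the top of the grey unit's yellow shutter tab, anywhere along its travel
- lens_mount: bystander: round lens in a black ring on a steel post with round foot, 38 across, 77 high (mm), loose; origin at the centre of its underside
- mirror_mount: bystander: square black mirror mount 44 wide on a post, 82 high (mm), loose; origin at the centre of its underside
- solvent: bystander: amber bottle, 52 across, 120 high (mm), loose; origin at the centre of its underside
- disc_jar: bystander: clear jar with white lid, 48 across, 50 high (mm), loose; origin at the centre of its underside
- screwdriver: bystander: screwdriver lying along its x axis, 160 long (mm), loose; origin at the centre of its underside
- post: bystander: bare steel post 13 thick with a black foot 24 across, 75 high (mm), loose; origin at the centre of its underside
- screw_tray: bystander: small open green plastic tray 90 x 70 x 25 (mm), loose; origin at the centre of its underside
- disc: the same brass disc: origin at the centre of its underside

How it is judged:
On the way, in this order (a step that is already met when the one before it is completed fails the run):
1. the blue unit's shutter tab is pushed across to the red end (value of joint blue_shutter above 0.042 m), for 0.2 s.
2. the blue tray is drawn out until the disc is clear of the hood (value of joint blue_tray above 0.056 m), for 0.2 s.
At the end, for the whole second after the job is handed in: the blue shutter tab is at least 42 mm along its 50 mm travel, the blue tray is out at least 56 mm (disc clear of the hood), and the disc lies flat and at rest in its seat (its centre within 11 mm of the seat's centre point, which lies 5 mm below it; tilted under 0.15 rad) (value of joint blue_shutter above 0.042 m and value of joint blue_tray above 0.056 m and distance between disc_center and blue_seat below 0.011 m and angle between disc_center's own z axis and vertical below 0.15 rad and linear speed of disc below 0.02 m/s); the robot touches nothing.
It fails at once if the tray is drawn out (over 15 mm) while the shutter is not shut (value of joint blue_tray above 0.015 m and value of joint blue_shutter below 0.042 m).
It fails at once if the tray or its lip is pinched, pressed or wrenched (over 35 N) (contact force between the fingers and blue_tray above 35 N).
It fails at once if the disc is touched by the robot, lifted or thrown out of its seat (contact force between any of the fingers, the arm and disc above 0.3 N or distance between disc_center and blue_seat above 0.018 m).
It fails at once if the grey compartment's tray or tab is moved (over 8 mm) (distance of any of grey_lip, grey_tab from where it was at the start of the episode above 0.008 m).
It fails at once if a bystander is moved by over 20 mm (distance of any of lens_mount, mirror_mount, solvent, disc_jar, screwdriver, post, screw_tray from where it was at the start of the episode above 0.02 m).
It also fails if it takes over 48 s, if anything falls off the work surface, if the arm or the gripper's body presses on something with over 40 N, if the wrist force passes 120 N, or if a joint passes its speed limit or range.

ROBOT

A 7-joint arm with a two-finger parallel gripper is mounted at the origin on the work surface. World frame = base frame: x ahead of the robot, y to its left, z up, the work surface at z = 0. Lengths are in m, angles in rad, forces in N, time in s.
With the tool pointing down it reaches from about 0.4 to 0.85 m from the base axis. Payload 4.5 kg.
Tool frame: the origin (TCP) lies at the very end of the fingers, on their centre line; the grasp point (between the pads) lies 19 mm behind it; z points along the fingers, y is the line along which they close (so a half turn about z gives the same grasp; the last joint's range is limited). The gripper opens to 85 mm and grips with 20 to 120 N. Pads are 22 mm wide; open, the fingers measure 114 mm over their backs; the gripper's body (76 mm by 85 mm) begins 54 mm behind the grasp point. The pads swing forward as they close: fully open they stand 13 mm farther back than shut.
Start: joints at [1.185, 0.689, -0.195, 1.565, 0.157, 0.902, -0.215], TCP at [0.255, -0.571, 0.231] pointing down, gripper open.
Joint ranges: [-3.01, 3.01], [-0.46, 2.08], [-1.47, 1.51], [0.13, 2.56], [-1, 4.14], [0.04, 2.09], [-2.66, 2.66]. Speed limits (rad/s): [2.57, 2.57, 3.14, 3.14, 3.14, 3.14, 3.14].

INTERFACE

Orientations are given as [roll, pitch, yaw] about the fixed x, y, z axes, in that order (R = Rz(yaw) Ry(pitch) Rx(roll)).
In Python, from plant import read_state, capture, finish_job gives the robot as it stands.
- The arm moves only by the shell command python3 -m handwheel 'ROWS'. ROWS is JSON, a list of rows, each an object with "xyz": the shift along the world's x, y, z in mm, a list of three; "angular": the turn, a rotation vector about the world's x, y, z in rad, a list of three; "hand": the finger opening in mm, from 0 to 85.4. A call has 1 to 12 rows; each row is the pose to reach, as a shift and turn from the pose commanded when the call began; what a row does not reach only later rows make up. A row lasts 1/8 s, in which the tool goes at most 62.5 mm and 10.7 degrees, less where a joint would pass 70% of its speed; a pose out of reach is approached as far as the arm can. A call with a gripper value outside its range is refused whole. The fingers move at their own pace and stop on an object; the grip force is fixed at half the most. Time passes only in rows, so rows that repeat a pose let the fingers close. It gives the time, the measured TCP pose, the force, the opening and the grip force at its end, in the units of the state.
- read_state(): the state, without advancing time (a new reading comes with each control period).
- capture(name): name is "scene" or "top"; returns a dict with "image" (480x640x3 uint8, red, green, blue), "vertical_fov" (degrees; the focal length in pixels is half the picture's height over the tangent of half this angle, whatever the lens; pixels are square), "cx", "cy" (the principal point, pixels), "origin" and "orientation" of the camera in the world. Camera axes: x right, y up, looking along -z (the intrinsics and any distortion apply to the point x, -y, -z); pixel columns grow to the right and rows downward; lengths in m; the calibration is good to about 2 mm. A picture is of the moment at which its call begins. There is no depth.
- finish_job(): hands the job in; it is judged then, once.
The state is a dict: "time_s": time; "joints": joint angles; "qvel": joint speeds; "joint_torque": joint torques, N m; "ee_pos": TCP position; "orientation": TCP orientation; "wrist_force": force on the tool from outside, world axes, zero at the start; "ft_torque": the same for the moment, N m; "finger_gap": opening from 0.0 (shut) to 1.0 (fully open); "gripper_force": force on a finger pad.
Only numpy, scipy, OpenCV 4.12 (cv2) and the standard library are available. Lean on these libraries where they do the work, as an engineer would, in place of code of your own. Each camera call takes 0.05 s, during which the arm holds its last target. There are 200 camera calls.

## Working session

There is one attempt and no reset: what is moved stays moved. The work goes in short steps, Python scripts to look and compute and a shell command to move; the robot and the scene stay as the last step left them, time stands still between calls to the robot, and variables do not carry over. Pictures are saved under pics/ and viewed, at most 10 in all, crops included, and the job is handed in when it is done.

```bash
mkdir -p pics; cat > h.py <<'E'
import numpy as np, cv2
from plant import read_state, capture
def snap(n,f):
    c=capture(n); cv2.imwrite(f,cv2.cvtColor(c["image"],cv2.COLOR_RGB2BGR)); return c
E
python3 - <<'E'
from h import *
import pickle
for n in("top","scene"):
    c=snap(n,f"pics/{n}0.png"); pickle.dump(c,open(n+".pkl","wb"))
    print({k:v for k,v in c.items() if k!="image"})
s=read_state(); print(s)
E
```

```text
{'vertical_fov': 46.24393630525685, 'cx': 320.01921833291334, 'cy': 240.70434120628613, 'origin': array([ 0.31215356, -0.01320052,  1.21328251]), 'orientation': array([ 0.15975726,  0.0263538 , -1.54734673])}
{'vertical_fov': 42.47870542570195, 'cx': 315.626152806047, 'cy': 237.60471514364676, 'origin': array([1.31863685, 0.06817099, 1.0296272 ]), 'orientation': array([ 7.18951018e-01, -7.11500967e-04,  1.62440369e+00])}
{'time_s': 0.1, 'joints': array([ 1.18479217,  0.68996497, -0.19453277,  1.56621955,  0.15729742,
        0.90252912, -0.21509114]), 'qvel': array([-3.27977523e-04, -3.04515838e-03, -1.34043506e-03, -1.42515477e-03,
       -4.54648684e-05, -9.39397994e-04, -7.58434789e-04]), 'joint_torque': array([-3.45400702e-03, -5.40607882e+01, -1.27145246e+00, -1.58986562e+01,
        9.39880876e-03,  4.41976008e-03, -5.36757540e-06]), 'ee_pos': array([ 0.25446377, -0.57020887,  0.23052956]), 'orientation': array([-3.13986717e+00,  1.12656948e-04,  4.19895110e-01]), 'wrist_force': array([ 0.20304854, -0.24556488, -0.46700186]), 'ft_torque': array([ 0.00097474, -0.0296696 ,  0.01004006]), 'gripper_force': 0.0, 'finger_gap': 1.00080261078371}
```

View pics/top0.png

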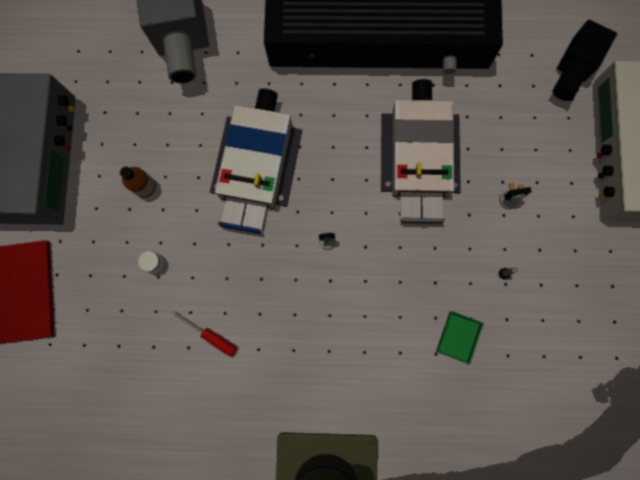

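View pics/scene0.png

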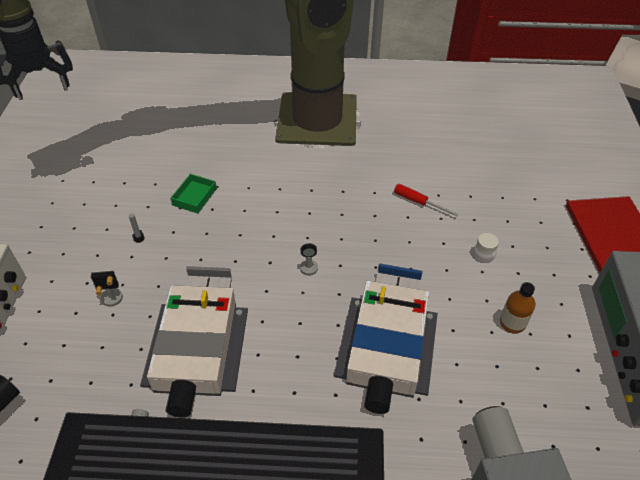

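The top view shows the blue unit with roof at about (255,155), tab at (258,180) and lip at (243,226). In the scene view its lip is at (400,271) and its tab at (382,294). I'll enlarge both.

```bash
python3 - <<'E'
import cv2,numpy as np
a=cv2.imread("pics/top0.png")[85:240,200:310]; b=cv2.imread("pics/scene0.png")[255:400,335:445]
a=cv2.convertScaleAbs(a,alpha=1.2)
A=cv2.resize(a,None,fx=3.6,fy=3.6,interpolation=cv2.INTER_CUBIC);B=cv2.resize(b,None,fx=3.6,fy=3.6,interpolation=cv2.INTER_CUBIC)
im=np.zeros((558,796,3),np.uint8); im[:A.shape[0],:396]=A; im[:B.shape[0],400:796]=B
for k in range(0,110,10):
    for x0,u0 in((0,200),(400,335)):
        cv2.line(im,(int(x0+k*3.6),0),(int(x0+k*3.6),6 if k%50 else 14),(0,255,255),1)
for k in range(0,155,10):
    for x0 in(0,400): cv2.line(im,(x0,int(k*3.6)),(x0+(6 if k%50 else 14),int(k*3.6)),(0,255,255),1)
cv2.imwrite("pics/crop1.png",im)
E
```

```text
(no output)
```

View pics/crop1.png

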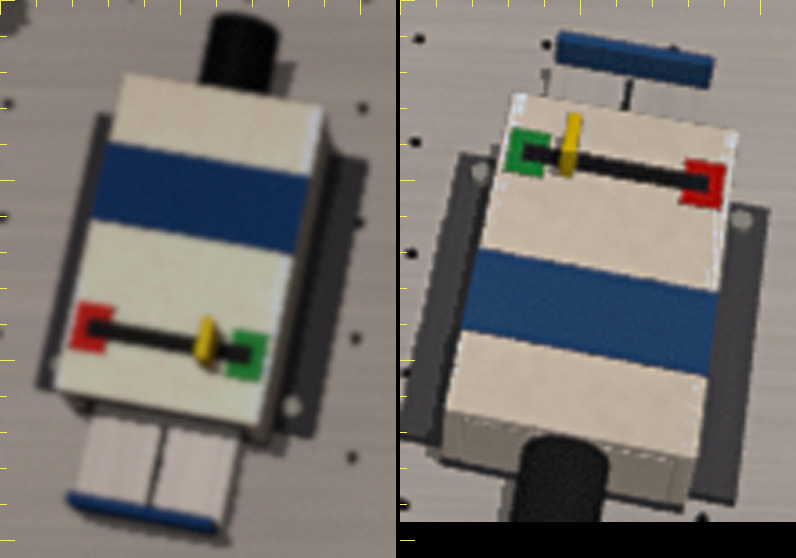

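```bash
cat >> h.py <<'E'
from scipy.spatial.transform import Rotation as Ro
def proj(c,P):
    R=Ro.from_euler("xyz",c["orientation"]).as_matrix()
    q=(np.atleast_2d(P)-c["origin"])@R; f=240/np.tan(np.radians(c["vertical_fov"]/2))
    return np.c_[c["cx"]+f*q[:,0]/-q[:,2], c["cy"]-f*q[:,1]/-q[:,2]]
def unit(p,L):
    L=np.atleast_2d(L)/1000; return Ro.from_euler("z",p[2]).apply(L)+[p[0],p[1],0]
E
python3 - <<'E'
from h import *; import pickle
from scipy.optimize import least_squares
T=pickle.load(open("top.pkl","rb"));S=pickle.load(open("scene.pkl","rb"))
roof=[[100,62,60],[100,-62,60],[-100,62,60],[-100,-62,60]]
t=np.array([[122,75],[325,107],[55,388],[265,427]])/3.6+[200,85]
s=(np.array([[700,460],[445,408],[737,130],[513,93]])-[400,0])/3.6+[335,255]
f=lambda p:np.r_[(proj(T,unit(p,roof))-t).ravel(),(proj(S,unit(p,roof))-s).ravel()]
r=least_squares(f,[.7,.15,0]);p=r.x;print(p,np.round(r.fun.reshape(-1,2),1))
back=lambda q,c:((q-[200,85])*3.6 if c is T else (q-[335,255])*3.6+[400,0]).round()
for d in(0,6,12): print(d,[back(proj(c,unit(p,[-60,-25+d,86.5])),c) for c in(T,S)])
for z in (42,18): print("lip",[back(proj(c,unit(p,[[-163,45,z],[-163,-45,z],[-155,45,z],[-155,-45,z]])),c) for c in(T,S)])
np.save("p.npy",p)
for n,L in dict(tab0=[-60,-25,86.5],lip=[-159,0,42],front=[-100,0,60]).items(): print(n,unit(p,L))
# bystander lens_mount base
def ray(c,u,v,z):
    f=240/np.tan(np.radians(c["vertical_fov"]/2));d=Ro.from_euler("xyz",c["orientation"]).apply([(u-c["cx"])/f,-(v-c["cy"])/f,-1]);return c["origin"]+d*(z-c["origin"][2])/d[2]
print(ray(T,328,243,0),ray(S,309,267,0),ray(T,226,180,60))
E
```

```text
[ 0.68468944  0.17143269 -0.1568686 ] [[-0.6 -1.2]
 [-1.  -1. ]
 [-1.1  0.1]
 [-2.2 -0.8]
 [-1.1 -1. ]
 [-0.7  0.1]
 [-0.7 -0.6]
 [-1.7 -1. ]]
0 [array([[203., 336.]]), array([[568., 130.]])]
6 [array([[192., 334.]]), array([[579., 132.]])]
12 [array([[182., 333.]]), array([[591., 134.]])]
lip [array([[ 63., 503.],
       [212., 529.],
       [ 66., 490.],
       [214., 516.]]), array([[710.,  53.],
       [552.,  27.],
       [709.,  64.],
       [550.,  38.]])]
lip [array([[ 71., 510.],
       [217., 536.],
       [ 74., 497.],
       [220., 523.]]), array([[705.,  79.],
       [549.,  53.],
       [703.,  90.],
       [547.,  64.]])]
tab0 [[0.62152051 0.15611321 0.0865    ]]
lip [[0.52764175 0.19627262 0.042     ]]
front [[0.58591731 0.18705529 0.06      ]]
[0.50217036 0.00579875 0.        ] [0.50248878 0.01099571 0.        ] [-15.58879436 -12.12892593  60.        ]
```

Both views fit the unit at (0.685, 0.171) with yaw −0.157. The tab sits near 0 travel, and the lip is at (0.528, 0.196). Next I move towards the tab's −y side with the fingers shut.

```bash
python3 -m handwheel '[{"xyz":[26,50,0],"angular":[0,0,-0.08],"hand":0},{"xyz":[52,100,0],"angular":[0,0,-0.17],"hand":0},{"xyz":[78,150,0],"angular":[0,0,-0.25],"hand":0},{"xyz":[104,200,0],"angular":[0,0,-0.34],"hand":0},{"xyz":[130,250,0],"angular":[0,0,-0.42],"hand":0},{"xyz":[156,300,0],"angular":[0,0,-0.5],"hand":0},{"xyz":[182,350,0],"angular":[0,0,-0.577],"hand":0},{"xyz":[208,400,0],"angular":[0,0,-0.577],"hand":0},{"xyz":[234,450,0],"angular":[0,0,-0.577],"hand":0},{"xyz":[260,500,0],"angular":[0,0,-0.577],"hand":0},{"xyz":[286,550,0],"angular":[0,0,-0.577],"hand":0},{"xyz":[300,577,0],"angular":[0,0,-0.577],"hand":0}]'; python3 -m handwheel '[{"xyz":[20,40,0],"angular":[0,0,0],"hand":0},{"xyz":[45,86,0],"angular":[0,0,0],"hand":0},{"xyz":[62,117,-10],"angular":[0,0,0],"hand":0},{"xyz":[62,117,-50],"angular":[0,0,0],"hand":0},{"xyz":[62,117,-80],"angular":[0,0,0],"hand":0},{"xyz":[62,117,-110],"angular":[0,0,0],"hand":0},{"xyz":[62,117,-110],"angular":[0,0,0],"hand":0},{"xyz":[62,117,-110],"angular":[0,0,0],"hand":0}]'
python3 - <<'E'
from h import *
c=snap("scene","pics/s2.png")
cv2.imwrite("pics/s2c.png",cv2.resize(cv2.cvtColor(c["image"],4)[200:400,300:500],None,fx=3,fy=3))
p=np.load("p.npy");e=read_state()["ee_pos"];print(e,Ro.from_euler("z",-p[2]).apply(e-[p[0],p[1],0])*1000)
E
```

```text
time_s: 1.6
ee_pos: [0.5557, 0.0104, 0.2309]
orientation: [-3.14, 0.0, -0.153]
wrist_force: [-0.5, -0.6, -1.1]
finger_gap: 0.001
gripper_force: 0.0
time_s: 2.6
ee_pos: [0.6174, 0.1233, 0.1222]
orientation: [-3.141, -0.001, -0.157]
wrist_force: [-0.2, -0.1, 0.9]
finger_gap: 0.0
gripper_force: 0.0
[0.61775015 0.12339954 0.12263344] [-58.6133336  -57.90102561 122.63343993]
```

View pics/s2c.png

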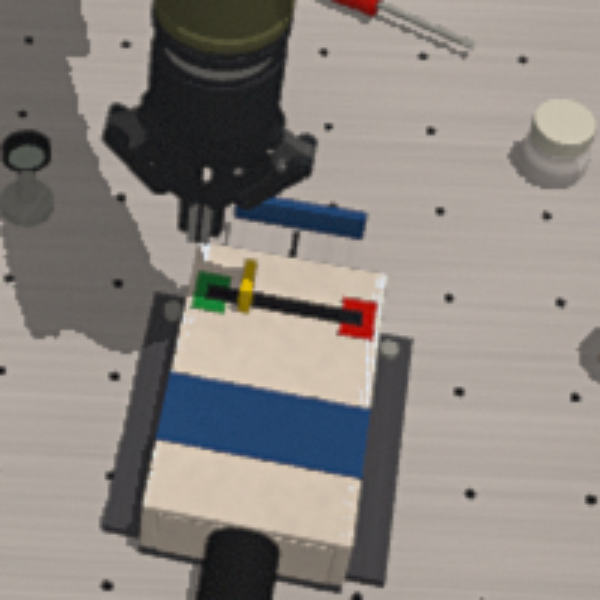

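The hand is above the green end beside the tab, with finger at crop (200,240) and tab at (247,285). I'll descend to roof height and push.

```bash
python3 -m handwheel '[{"xyz":[0,0,-30],"angular":[0,0,0],"hand":0},{"xyz":[0,0,-51],"angular":[0,0,0],"hand":0},{"xyz":[0,0,-51],"angular":[0,0,0],"hand":0},{"xyz":[2,10,-51],"angular":[0,0,0],"hand":0},{"xyz":[3,20,-51],"angular":[0,0,0],"hand":0},{"xyz":[5,30,-51],"angular":[0,0,0],"hand":0},{"xyz":[6,40,-51],"angular":[0,0,0],"hand":0},{"xyz":[8,50,-51],"angular":[0,0,0],"hand":0},{"xyz":[9,56,-51],"angular":[0,0,0],"hand":0},{"xyz":[9,56,-51],"angular":[0,0,0],"hand":0}]'
python3 - <<'E'
from h import *
c=snap("scene","pics/s3.png")
cv2.imwrite("pics/s3c.png",cv2.resize(cv2.cvtColor(c["image"],4)[240:360,330:450],None,fx=5,fy=5,interpolation=2))
E
```

```text
time_s: 3.9
ee_pos: [0.6255, 0.1806, 0.0701]
orientation: [-3.141, 0.001, -0.156]
wrist_force: [-0.2, 0.0, -0.2]
finger_gap: 0.001
gripper_force: 0.0
```

View pics/s3c.png

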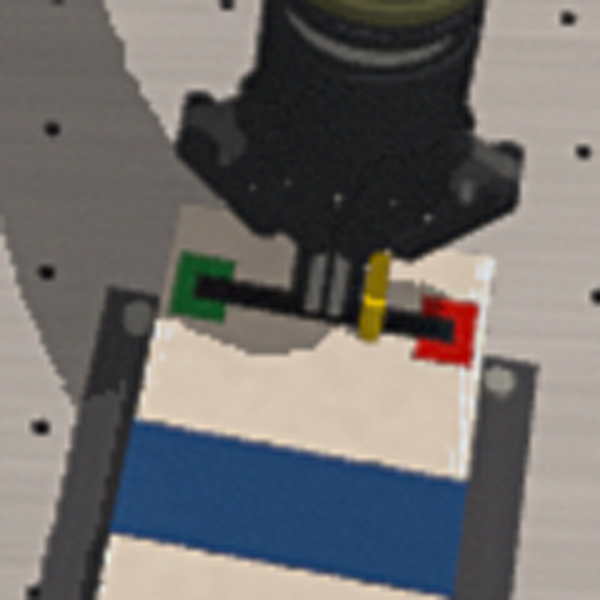

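The tab has been pushed to (375,295), about 60–70% of the way, with the red end at (450,335). I'll push further until it meets the stop.

```bash
python3 -m handwheel '[{"xyz":[1,4,0],"angular":[0,0,0],"hand":0},{"xyz":[1,7,0],"angular":[0,0,0],"hand":0},{"xyz":[2,10,0],"angular":[0,0,0],"hand":0},{"xyz":[2,10,0],"angular":[0,0,0],"hand":0}]';python3 -m handwheel '[{"xyz":[0,2,0],"angular":[0,0,0],"hand":0},{"xyz":[0,3,0],"angular":[0,0,0],"hand":0},{"xyz":[0,3,0],"angular":[0,0,0],"hand":0}]'
```

```text
time_s: 4.45
ee_pos: [0.6271, 0.1881, 0.0701]
orientation: [3.139, 0.001, -0.158]
wrist_force: [-2.8, -3.4, 0.2]
finger_gap: 0.0
gripper_force: 1.9
time_s: 4.82
ee_pos: [0.627, 0.1883, 0.0701]
orientation: [3.136, 0.002, -0.159]
wrist_force: [-1.7, -7.7, 2.4]
finger_gap: -0.002
gripper_force: 4.1
```

The arm stalled with rising force, so the tab is at its stop. I'll back off, lift and go over the well.

```bash
python3 -m handwheel '[{"xyz":[-1,-8,0],"angular":[0,0,0],"hand":0},{"xyz":[-2,-15,0],"angular":[0,0,0],"hand":0},{"xyz":[-2,-15,40],"angular":[0,0,0],"hand":0},{"xyz":[-2,-15,60],"angular":[0,0,0],"hand":0},{"xyz":[-40,-5,60],"angular":[0,0,0],"hand":0},{"xyz":[-73,-1,60],"angular":[0,0,0],"hand":0},{"xyz":[-73,-1,60],"angular":[0,0,0],"hand":0},{"xyz":[-73,-1,60],"angular":[0,0,0],"hand":0}]'
python3 - <<'E'
from h import *
c=snap("scene","pics/s4.png");d=snap("top","pics/t4.png")
A=cv2.resize(cv2.cvtColor(c["image"],4)[240:360,330:450],(400,400),interpolation=2);B=cv2.resize(cv2.cvtColor(d["image"],4)[130:250,190:310],(400,400),interpolation=2)
cv2.imwrite("pics/s4c.png",np.hstack([A,B]))
p=np.load("p.npy");e=read_state()["ee_pos"];print(e,Ro.from_euler("z",-p[2]).apply(e-[p[0],p[1],0])*1000)
E
```

```text
time_s: 5.82
ee_pos: [0.556, 0.1917, 0.1307]
orientation: [-3.14, -0.002, -0.157]
wrist_force: [-0.3, -0.6, -0.0]
finger_gap: 0.002
gripper_force: 0.0
[0.55627038 0.19116596 0.13049618] [-129.92509563   -0.57142122  130.49617648]
```

View pics/s4c.png

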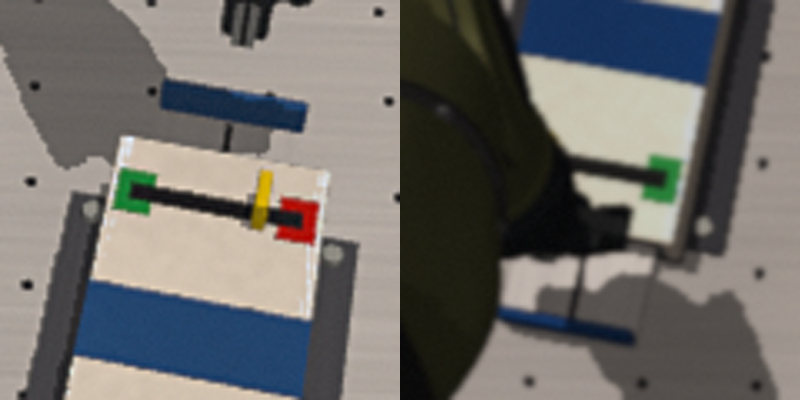

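The tab now sits at (262,200), 77% along the slot. It started at 23% of a 97 mm span, so it has travelled about 50 mm and is shut. The finger is above the well, so I'll descend behind the lip and pull.

```bash
python3 -m handwheel '[{"xyz":[0,0,-40],"angular":[0,0,0],"hand":0},{"xyz":[0,0,-75],"angular":[0,0,0],"hand":0},{"xyz":[0,0,-95],"angular":[0,0,0],"hand":0},{"xyz":[0,0,-102],"angular":[0,0,0],"hand":0},{"xyz":[0,0,-102],"angular":[0,0,0],"hand":0}]'; python3 -m handwheel '[{"xyz":[-5,1,0],"angular":[0,0,0],"hand":0},{"xyz":[-10,2,0],"angular":[0,0,0],"hand":0},{"xyz":[-14,2,0],"angular":[0,0,0],"hand":0},{"xyz":[-18,3,0],"angular":[0,0,0],"hand":0},{"xyz":[-22,3,0],"angular":[0,0,0],"hand":0},{"xyz":[-22,3,0],"angular":[0,0,0],"hand":0}]'
```

```text
time_s: 6.55
ee_pos: [0.5553, 0.1912, 0.0286]
orientation: [-3.141, -0.001, -0.157]
wrist_force: [0.1, 0.3, 0.3]
finger_gap: -0.0
gripper_force: 0.0
time_s: 7.3
ee_pos: [0.533, 0.1948, 0.0286]
orientation: [-3.141, -0.001, -0.157]
wrist_force: [2.7, 1.2, 1.6]
finger_gap: 0.001
gripper_force: 1.3
```

The fingertip has met the lip with about 3 N. I'll pull slowly.

```bash
python3 -m handwheel '[{"xyz":[-4,0.6,0],"angular":[0,0,0],"hand":0},{"xyz":[-8,1.3,0],"angular":[0,0,0],"hand":0},{"xyz":[-12,1.9,0],"angular":[0,0,0],"hand":0},{"xyz":[-16,2.5,0],"angular":[0,0,0],"hand":0},{"xyz":[-20,3.2,0],"angular":[0,0,0],"hand":0},{"xyz":[-24,3.8,0],"angular":[0,0,0],"hand":0},{"xyz":[-28,4.4,0],"angular":[0,0,0],"hand":0},{"xyz":[-32,5.1,0],"angular":[0,0,0],"hand":0},{"xyz":[-34,5.4,0],"angular":[0,0,0],"hand":0},{"xyz":[-34,5.4,0],"angular":[0,0,0],"hand":0}]'; python3 -m handwheel '[{"xyz":[-3,0.5,0],"angular":[0,0,0],"hand":0},{"xyz":[-7,1.1,0],"angular":[0,0,0],"hand":0},{"xyz":[-11,1.7,0],"angular":[0,0,0],"hand":0},{"xyz":[-15,2.4,0],"angular":[0,0,0],"hand":0},{"xyz":[-19,3,0],"angular":[0,0,0],"hand":0},{"xyz":[-23,3.6,0],"angular":[0,0,0],"hand":0},{"xyz":[-27,4.3,0],"angular":[0,0,0],"hand":0},{"xyz":[-31,4.9,0],"angular":[0,0,0],"hand":0},{"xyz":[-33,5.2,0],"angular":[0,0,0],"hand":0},{"xyz":[-34,5.4,0],"angular":[0,0,0],"hand":0},{"xyz":[-34,5.4,0],"angular":[0,0,0],"hand":0}]'
```

```text
time_s: 8.55
ee_pos: [0.4979, 0.1993, 0.0282]
orientation: [3.141, 0.001, -0.157]
wrist_force: [2.0, 0.9, 0.9]
finger_gap: -0.003
gripper_force: 1.0
time_s: 9.93
ee_pos: [0.4644, 0.2049, 0.0283]
orientation: [3.141, 0.001, -0.157]
wrist_force: [1.4, -0.8, -1.3]
finger_gap: -0.001
gripper_force: 1.1
```

```bash
python3 -m handwheel '[{"xyz":[6,-1,0],"angular":[0,0,0],"hand":0},{"xyz":[6,-1,0],"angular":[0,0,0],"hand":0},{"xyz":[6,-1,30],"angular":[0,0,0],"hand":0},{"xyz":[6,-1,80],"angular":[0,0,0],"hand":0},{"xyz":[6,-1,130],"angular":[0,0,0],"hand":0},{"xyz":[6,-1,180],"angular":[0,0,0],"hand":0},{"xyz":[6,-50,200],"angular":[0,0,0],"hand":0},{"xyz":[6,-110,200],"angular":[0,0,0],"hand":0},{"xyz":[6,-170,200],"angular":[0,0,0],"hand":0},{"xyz":[6,-230,200],"angular":[0,0,0],"hand":0},{"xyz":[6,-260,200],"angular":[0,0,0],"hand":0},{"xyz":[6,-260,200],"angular":[0,0,0],"hand":0}]'
python3 - <<'E'
from h import *
c=snap("scene","pics/s5.png");d=snap("top","pics/t5.png")
A=cv2.resize(cv2.cvtColor(c["image"],4)[210:360,320:470],(400,400),interpolation=2);B=cv2.resize(cv2.cvtColor(d["image"],4)[130:280,180:330],(400,400),interpolation=2)
cv2.imwrite("pics/s5c.png",np.hstack([A,B]))
E
```

```text
time_s: 11.42
ee_pos: [0.4697, -0.0578, 0.2283]
orientation: [3.14, 0.001, -0.163]
wrist_force: [0.1, 0.2, 0.0]
finger_gap: 0.002
gripper_force: 0.0
```

View pics/s5c.png

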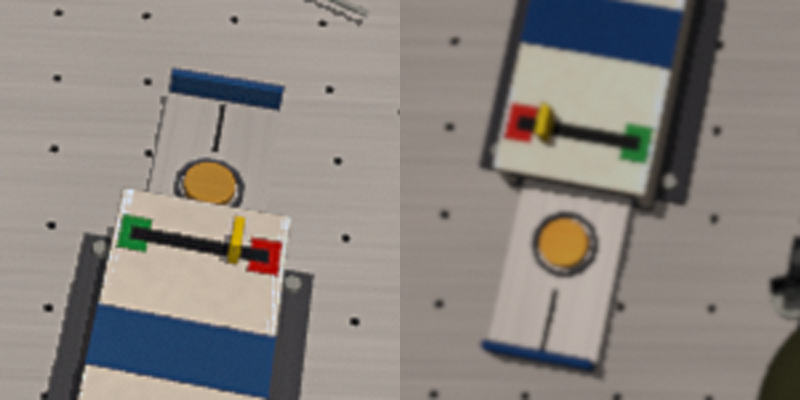

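The tray is well out, with the whole disc (565,243 in the top crop) seated in its ring clear of the hood. The tab is at the red end and the hand is clear.

```bash
python3 -c "
from plant import finish_job; print(finish_job())"
```

```text
the job is handed in; nothing more can be done
None
```

The job is handed in: the blue shutter tab is pushed to the red end, the tray is drawn out about 75 mm with the brass disc lying in its seat clear of the hood, and the hand is clear; no verdict came back.

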